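# Dock a stemmed flask in a sprung press stand and hold it down

### The job

Take the round glass flask out of its white parking stand, keep it upright, and lower it into the metal press stand so that its stem goes down through the eyelet and its bulb sits in the sprung ring. Push the ring down about 10 mm with the flask, so the stand's valve stays open, and finish while still holding the flask and keeping the ring pressed down: do not let go. Leave the dropper bottles and the petri dish where they are.

Things in the scene. Friction and masses are not known exactly. Their poses are not given: they have to be found in the camera images.
- flask: clear glass flask, upright in the parking stand at the start. Origin at the centre of its round bulb (56 mm across), z up along the neck. Below: stem 8 mm across, its round end 78 mm below the origin. Above: straight neck 19 mm across, 24 to 66 mm above the origin; white stopper 22 mm across, up to 78 mm. Grasp the neck from above, about 47 mm above the origin. Near 0.1 kg.
- stem_tip (a point): lower end of the flask's stem, on the flask's axis, 78 mm below the bulb's centre
- parking_stand: fixed white plastic stand, base 96 mm across. Its plain ring (42 mm inside, top 71.5 mm above the table) carries the bulb, whose centre is then 90 mm above the table; a sleeve of 12 mm bore, top 30 mm above the table, surrounds the stem's end. Origin on the table at the stand's centre. Lift the flask 70 mm or more to clear it.
- press_stand: fixed stand, round grey base 116 mm across, with two steel pillars 90 mm apart along its y axis (tops 113 mm above the table) that carry springs, the eyelet and the sprung ring. Origin on the table at the stand's centre, z up; ring and eyelet lie on this axis.
- eyelet (a point): middle of the press stand's fixed steel eyelet, on the stand's axis 62 mm above the table: bore 13 mm, 12 mm high (56 to 68 mm above the table), widening to a 22 mm mouth at the top
- spring_ring (a joint): travel of the sprung ring straight down: 0 up, 0.015 m at its lower stop. It starts to yield at about 2 N and takes about 9 N at 0.010 m; it springs back when released.
- stain_bottle: bystander: white dropper bottle with a red cap, 37 mm across, 98 mm tall; origin at its underside
- oil_bottle: bystander: dark dropper bottle with a black cap, 37 mm across, 98 mm tall; origin at its underside
- dish: bystander: petri dish 62 mm across, 14 mm high; origin at its underside
- ring_top (a point): the press stand's aluminium sprung ring, 62 mm outside, 42 mm inside, 9 mm thick, level. This point is the centre of its top face, 98 mm above the table when up. A bulb seated in it has its centre 18.5 mm above that face: 116.5 mm above the table when up, 106.5 mm when pressed 10 mm.
Things that resemble listed ones, but are neither listed nor needed, are in the scene too. There is more than one size of the press_stand; the one meant has the size given above.

How it is judged:
On the way:
1. the flask's stem is in the press stand's eyelet (z of stem_tip in the frame of eyelet below -0.002 m and horizontal distance between stem_tip and eyelet below 0.008 m), for 0.05 s.
At the end, for the whole second after the job is handed in: The fingers still hold the flask; its stem goes down through the eyelet, its bulb sits centred (within 6 mm) in the sprung ring, upright within 0.15 rad, and it presses the ring (over 4 N) at least 6 mm down; the robot itself does not push on the ring. This lasts through the final second (value of joint spring_ring above 0.006 m and z of stem_tip in the frame of eyelet below -0.018 m and horizontal distance between stem_tip and eyelet below 0.008 m and horizontal distance between flask and ring_top below 0.006 m and angle between flask's own z axis and vertical below 0.15 rad and contact force between flask and spring_ring above 4 N and contact force between the fingers and flask above 3 N and contact force between each of the arm, the fingers and spring_ring below 1 N); the arm keeps its last pose, push and grip.
It fails at once if the stain bottle is moved more than 30 mm (distance of stain_bottle from where it was at the start of the episode above 0.03 m).
It fails at once if the oil bottle is moved more than 30 mm (distance of oil_bottle from where it was at the start of the episode above 0.03 m).
It fails at once if the petri dish is moved more than 30 mm (distance of dish from where it was at the start of the episode above 0.03 m).
It fails at once if the flask is tipped more than 45 degrees (angle between flask's own z axis and vertical above 0.79 rad).
It also fails if it takes over 45 s, if anything falls off the work surface, if the arm or the gripper's body presses on something with over 40 N, if the wrist force passes 120 N, or if a joint passes its speed limit or range.

### The arm

A 6-joint arm with a two-finger parallel gripper is mounted at the origin on a cart in front of the work surface, level with it; the furniture and walls round the work are solid. World frame = base frame: x ahead of the robot, y to its left, z up, the work surface at z = 0. Lengths are in m, angles in rad, forces in N, time in s.
With the tool pointing down it reaches from about 0.35 to 0.725 m from the base axis. Payload 6 kg.
Tool frame: the origin (TCP) lies at the very end of the fingers, on their centre line; the grasp point (between the pads) lies 19 mm behind it; z points along the fingers, y is the direction in which the jaws open and shut (so a half turn about z gives the same grasp; the last joint's range is limited). The gripper opens to 85 mm and grips with 20 to 120 N. Pads are 22 mm wide; open, the fingers measure 114 mm over their backs; the gripper's body (76 mm by 85 mm) begins 54 mm behind the grasp point. The pads swing forward as they close: fully open they stand 13 mm farther back than shut.
Start: joints at [-0.961, 0.04, 0.085, 0, -1.615, -0.334], TCP at [0.163, -0.577, 0.231] pointing down, gripper open.
Joint ranges: [-2.56, 2.56], [-1.29, 2.01], [-1.08, 1.49], [-3.29, 1.98], [-2.81, -0.18], [-2.99, 2.99]. Speed limits (rad/s): [2.57, 2.57, 3.01, 3.14, 3.14, 3.14].

### API

Orientations are given as a unit quaternion [x, y, z, w].
In Python, from plant import robot, get_image gives the robot as it stands.
- The arm moves only by the tool servo_tool, never from a script. Its argument "deltas" is a list of rows, each a list of 2 entries, a list of its own where there are three numbers: the shift along the tool's x, y, z in m, then the turn about the tool's z in degrees. In form: [[[dx, dy, dz], twist], ...]. A call has 1 to 8 rows; each row shifts and turns the commanded pose from where the row before left it, along the tool's axes as they then stand; what a row does not reach is not made up. A row lasts 1/12 s, in which the tool goes at most 41.7 mm and 7.16 degrees, less where a joint would pass 70% of its speed; a pose out of reach is approached as far as the arm can. A call with a gripper value outside its range is refused whole. "claw" is the opening in per cent of the stroke, from 0 (shut) to 100 (fully open), set as the call begins (left out, the last holds). The fingers move at their own pace and stop on an object; "squeeze" is the grip in N (left out, the last holds). Time passes only in rows, so rows that do not move let the fingers close. It gives the time, the measured TCP pose, the force and the opening at its end, in the units of the state.
- robot.read_state(): the state, without advancing time (a new reading comes with each control period).
- get_image(name): name is "scene" or "top" or "wrist"; returns a dict with "color" (420x560x3 uint8, red, green, blue), "intrinsics" (3x3 intrinsics, pixels), "extrinsics" (4x4, takes a point from camera to world coordinates); the wrist camera has in their place "T_tool_cam" (4x4, takes a point from camera to tool coordinates, whose origin is the TCP and whose axes are the flange's). Camera axes: x right, y up, looking along -z (the intrinsics and any distortion apply to the point x, -y, -z); pixel columns grow to the right and rows downward; lengths in m; the calibration is good to about 2 mm. A picture is of the moment at which its call begins: read the wrist's pose just before it. There is no depth.
- robot.finish_job(): hands the job in, once; it reports no verdict.
The state is a dict: "time": time; "qpos": joint angles; "joint_velocities": joint speeds; "tau": joint torques, N m; "ee_pos": TCP position; "ee_rot": TCP orientation; "wrist_force": force on the tool from outside, world axes, zero at the start; "torque": the same for the moment, N m; "opening": finger opening in m.
Only numpy, scipy, OpenCV 4.12 (cv2) and the standard library are available. Lean on these libraries where they do the work, as an engineer would, in place of code of your own. Each camera call takes 0.05 s, during which the arm holds its last target. There are 200 camera calls.

## Working session

There is one attempt and no reset: what is moved stays moved. The work goes in short steps, Python scripts to look and compute and a tool call to move; the robot and the scene stay as the last step left them, time stands still between calls to the robot, and variables do not carry over. Pictures are saved under pics/ and viewed, about 8 in all and at most 12, crops included, and the job is handed in when it is done.

Besides the shell and the picture viewer there is one more tool, called after ">>>" as a command line: name --argument value ..., lists and objects as JSON in quotes. servo_tool: Moves the arm, as the interface text tells. Its arguments: {"type":"object","properties":{"deltas":{"type":"array"},"claw":{"type":"number"},"squeeze":{"type":"number"}},"required":["deltas"]}

```bash
mkdir -p pics
cat > h.py <<'E'
import numpy as np,cv2
from plant import robot,get_image
def save(n,f):
    d=get_image(n); cv2.imwrite('pics/'+f,d['color'][:,:,::-1]); np.savez('pics/'+f[:-4]+'.npz',**{k:np.array(v) for k,v in d.items()}); return d
def ray(d,px,E=None):
    K=np.array(d['intrinsics']);E=np.array(d['extrinsics']) if E is None else E
    v=np.linalg.inv(K)@[px[0],px[1],1]; v=np.array([v[0],-v[1],-v[2]])
    return E[:3,3],E[:3,:3]@v
def onz(d,px,z,E=None):
    o,v=ray(d,px,E); return o+v*(z-o[2])/v[2]
E
python3 - <<'E'
from h import *
a=save('scene','s1.png');b=save('top','t1.png')
cv2.imwrite('pics/st1.png',np.vstack([a['color'],b['color']])[:,:,::-1])
print(a.keys(),a['intrinsics'],a['extrinsics'],b['intrinsics'],b['extrinsics']);print(robot.read_state())
E
```

```text
dict_keys(['color', 'intrinsics', 'extrinsics']) [[428.99362377   0.         276.43433949]
 [  0.         428.99362377 209.46026087]
 [  0.           0.           1.        ]] [[-0.82707766  0.29577283 -0.47797592  0.11324492]
 [-0.56194158 -0.45448473  0.69113334  0.66924054]
 [-0.01281429  0.84021549  0.54210122  0.59113474]
 [ 0.          0.          0.          1.        ]] [[531.53187987   0.         272.6796848 ]
 [  0.         531.53187987 199.2552899 ]
 [  0.           0.           1.        ]] [[-0.0235738   0.98444019 -0.1741315   0.34607401]
 [-0.99939096 -0.02768847 -0.02123802  0.0206929 ]
 [-0.025729    0.17352479  0.98449336  1.43916469]
 [ 0.          0.          0.          1.        ]]
{'time': 0.1, 'qpos': array([-9.61315124e-01,  4.07347784e-02,  8.39335874e-02, -3.80978422e-04,
       -1.61548450e+00, -3.33731073e-01]), 'joint_velocities': array([-0.00046382, -0.00135595,  0.00399359,  0.00161256,  0.0014368 ,
        0.000503  ]), 'tau': array([-5.65725946e-03, -3.69344831e+01,  3.48282874e+01,  6.95172474e+00,
       -4.48095801e-03,  8.76054642e-07]), 'ee_pos': array([ 0.16336774, -0.57703748,  0.2304063 ]), 'ee_rot': array([-1.37446904e-01,  9.90508838e-01,  7.49849284e-04, -1.68789584e-04]), 'wrist_force': array([-1.05413625, -0.1188133 ,  0.38303441]), 'torque': array([-0.01875179, -0.05790883, -0.02806062]), 'opening': 0.08546091296302348}
```

View pics/t1.png

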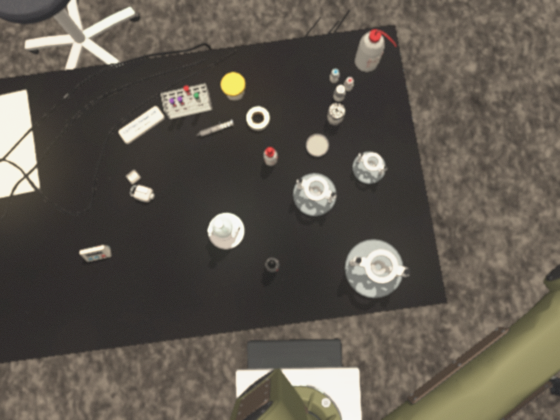

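View pics/s1.png

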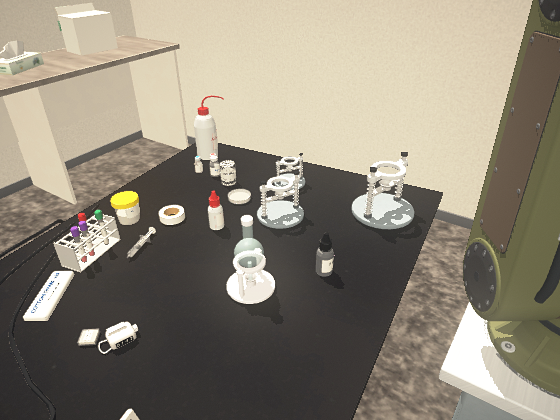

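The top view shows the flask in its white stand at (226,231). There are three press stands: (315,194), about 43 px wide or roughly 116 mm, which matches the size given, (374,268) larger, and (369,167) smaller. The stain bottle is at (270,156), the oil bottle at (272,265) and the dish at (317,145). Next I'll measure these.

Run:
```python
from h import *
L=lambda f:np.load('pics/'+f+'.npz')
def tri(a,pa,b,pb):
    o1,v1=ray(a,pa);o2,v2=ray(b,pb)
    s=np.linalg.lstsq(np.c_[v1,-v2],o2-o1,rcond=None)[0];p,q=o1+v1*s[0],o2+v2*s[1];return (p+q)/2,np.linalg.norm(p-q)
a,b=L('s1'),L('t1')
def base(d,c,r,thr):
    g=cv2.cvtColor(d['color'],cv2.COLOR_RGB2GRAY);m=np.zeros_like(g);cv2.circle(m,c,r,255,-1)
    m&=((g>thr)*255).astype(np.uint8)
    cs,_=cv2.findContours(m,cv2.RETR_EXTERNAL,cv2.CHAIN_APPROX_NONE);k=max(cs,key=cv2.contourArea)
    e=cv2.fitEllipse(cv2.convexHull(k));return e
for n,c,r in [('press',(315,194),30),('big',(374,268),40),('small',(369,167),24),('park',(226,231),25)]:
    e=base(b,c,r,70);z=.005
    P=onz(b,e[0],z);print(n,np.round(e[0],1),np.round(e[1],1),P.round(4),'diam',np.array(e[1])/531.5*1.43)
for n,c,z in [('stain',(270,154),.09),('oil',(272,263),.09),('dish',(317,145),.01)]: print(n,onz(b,c,z).round(3))
# scene base: lower arc
for n,c,r in [('press',(281,212),26),('park',(251,287),26)]:
    e=base(a,c,r,70);print(n,np.round(e[0],1),np.round(e[1],1),onz(a,e[0],.005).round(4))
A=cv2.resize(a['color'][130:310,190:350],None,fx=3.2,fy=3.2,interpolation=2)
B=cv2.resize(b['color'][150:300,200:350],None,fx=3.84,fy=3.84,interpolation=2)
h=min(len(A),len(B));
o=np.hstack([A[:h],B[:h]]);o=cv2.resize(o,(800,int(h*800/o.shape[1])));cv2.imwrite('pics/c1.png',o[:,:,::-1]);print(o.shape,A.shape,B.shape)
```

```text
press [314.2 193.7] [43.7 45.3] [ 0.6121 -0.0624  0.005 ] diam [0.11764596 0.12176435]
big [375.2 268. ] [58.6 64.1] [ 0.406  -0.2174  0.005 ] diam [0.15755112 0.17253432]
small [368.9 166.7] [33.4 35.3] [ 0.6833 -0.2157  0.005 ] diam [0.08977834 0.0949294 ]
park [225.8 230.2] [38.3 38.9] [0.5178 0.1812 0.005 ] diam [0.10315074 0.10469372]
stain [0.705 0.054 0.09 ]
oil [0.421 0.055 0.09 ]
dish [ 0.748 -0.075  0.01 ]
press [280.  207.9] [42.7 51.2] [ 0.6266 -0.0888  0.005 ]
park [250.5 282.9] [42.8 50.5] [0.5216 0.1735 0.005 ]
(423, 800, 3) (576, 512, 3) (576, 576, 3)
```

View pics/c1.png

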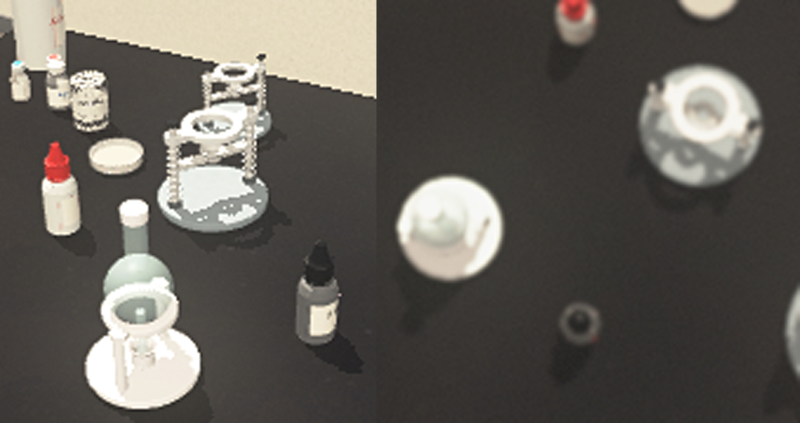

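The matching press stand is near (0.61,-0.065) and its pillars are turned about 22° from world y. The parking stand is near (0.518,0.18). I'll fly towards the press stand high up and take a wrist view on the way.

>>> servo_tool --deltas '[[[-0.0318, 0.0207, -0.004], 0], [[-0.0318, 0.0207, -0.004], 0], [[-0.0318, 0.0207, -0.004], 0], [[-0.0318, 0.0207, -0.004], 0], [[-0.0318, 0.0207, -0.004], 0], [[-0.0318, 0.0207, -0.004], 0], [[-0.0318, 0.0207, -0.004], 0], [[-0.0318, 0.0207, -0.004], 0]]' --claw 100

```text
time: 0.77
ee_pos: [0.3638, -0.347, 0.2633]
ee_rot: [-0.137, 0.991, 0.0, -0.0]
wrist_force: [0.7, -0.9, 0.9]
opening: 0.0852
```

>>> servo_tool --deltas '[[[-0.0318, 0.0207, -0.004], 0], [[-0.0318, 0.0207, -0.004], 0], [[-0.0318, 0.0207, -0.004], 0], [[-0.0318, 0.0207, -0.004], 0], [[-0.0318, 0.0207, -0.004], 0], [[0, 0, 0], 0], [[0, 0, 0], 0], [[0, 0, 0], 0]]'

```text
time: 1.43
ee_pos: [0.4878, -0.2057, 0.2828]
ee_rot: [-0.138, 0.99, 0.0, -0.001]
wrist_force: [-0.3, 0.5, 0.0]
opening: 0.0855
```

```bash
cat >> h.py <<'E'
from scipy.spatial.transform import Rotation as R
def wrist(f):
    s=robot.read_state(); d=get_image('wrist'); T=np.eye(4);T[:3,:3]=R.from_quat(s['ee_rot']).as_matrix();T[:3,3]=s['ee_pos']
    d['extrinsics']=T@np.array(d['T_tool_cam']); cv2.imwrite('pics/'+f,d['color'][:,:,::-1]); np.savez('pics/'+f[:-4]+'.npz',**{k:np.array(v) for k,v in d.items()})
    print(s['time'],s['ee_pos'].round(4),s['ee_rot'].round(4),s['wrist_force'].round(2),s['opening'].round(4)); return d
def proj(d,p):
    E=np.array(d['extrinsics']);c=E[:3,:3].T@(np.array(p)-E[:3,3]);u=np.array(d['intrinsics'])@[c[0],-c[1],-c[2]];return u[:2]/u[2]
E
python3 - <<'E'
from h import *
d=wrist('w1.png')
print(np.array(d['T_tool_cam']).round(3),np.array(d['intrinsics'])[0,0])
for p in [(.612,-.063,.098),(.612,-.063,.062),(.518,.18,.168)]: print(proj(d,p).round(0))
E
```

```text
Traceback (most recent call last):
  File "h.py", line 15, in wrist
    print(s['time'],s['ee_pos'].round(4),s['ee_rot'].round(4),s['wrist_force'].round(2),s['opening'].round(4)); return d
                                                                                        ^^^^^^^^^^^^^^^^^^
AttributeError: 'float' object has no attribute 'round'
```

View pics/w1.png

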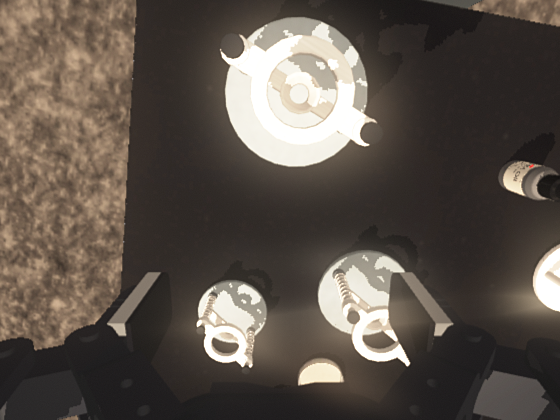

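The wrist view shows the big stand at (297,90), the small one at (232,320) and ours at (365,300), partly hidden by a finger. I'll shift so that ours is clear.

>>> servo_tool --deltas '[[[-0.0226, 0.0248, 0], 0], [[-0.0226, 0.0248, 0], 0], [[-0.0226, 0.0248, 0], 0], [[-0.0226, 0.0248, 0], 0], [[-0.0226, 0.0248, 0], 0], [[0, 0, 0], 0], [[0, 0, 0], 0], [[0, 0, 0], 0]]'

```text
time: 2.15
ee_pos: [0.5625, -0.0568, 0.2834]
ee_rot: [-0.137, 0.991, -0.0, -0.0]
wrist_force: [0.8, -0.2, 0.2]
opening: 0.0857
```

```bash
sed -i "s/s\['opening'\].round(4)/s['opening']/" h.py
python3 - <<'E'
from h import *
d=wrist('w2.png')
print(np.array(d['T_tool_cam']).round(3),np.array(d['intrinsics'])[0,0])
for p in [(.612,-.063,.098),(.612,-.063,.062),(.518,.18,.168)]: print(proj(d,p).round(0))
E
```

```text
2.15 [ 0.5625 -0.0568  0.2834] [-1.369e-01  9.906e-01 -1.000e-04 -1.000e-04] [ 0.79 -0.2   0.19] 0.08570298603294468
[[-0.     0.96   0.279  0.071]
 [ 1.     0.001 -0.002  0.001]
 [-0.002  0.279 -0.96  -0.143]
 [ 0.     0.     0.     1.   ]] 368.3453897316888
[258. 234.]
[260. 222.]
[600. 234.]
```

View pics/w2.png

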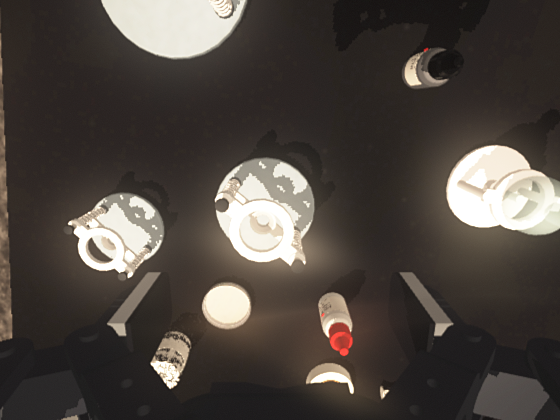

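Our stand is clear now: base at (265,208) and ring at about (262,231), close to the predicted (258,234). The parking stand's base is at (490,187).

Run:
```python
from h import *
d=dict(np.load('pics/w2.npz'));g=cv2.cvtColor(d['color'],cv2.COLOR_RGB2GRAY)
from math import *
def star(c,r0,r1,sgn,angs):   # strongest edge along spokes
    pts=[]
    gg=cv2.GaussianBlur(g,(0,0),.8).astype(np.float32)
    for t in np.radians(angs):
        r=np.arange(r0,r1,.25);l=cv2.remap(gg,(c[0]+r*np.cos(t)).astype(np.float32)[None],(c[1]+r*np.sin(t)).astype(np.float32)[None],1)[0]
        q=sgn*np.gradient(l);i=q.argmax()
        if q[i]>3: pts.append((c[0]+r[i]*cos(t),c[1]+r[i]*sin(t)))
    return np.array(pts)
def circ(P):
    from scipy.optimize import least_squares
    f=least_squares(lambda q:np.hypot(P[:,0]-q[0],P[:,1]-q[1])-q[2],[*P[:,:2].mean(0),.04],loss='soft_l1',f_scale=.001)
    return f.x.round(4),np.sqrt(np.median(f.fun**2)).round(4)
for n,c,r0,r1,s,a,z in [('ring in',(261,231),15,26,1,range(0,360,6),.098),('ring out',(261,231),27,40,-1,list(range(60,170,5)),.098),
  ('ring outall',(261,231),27,40,-1,list(range(0,360,5)),.098),
  ('base',(265,207),42,58,-1,list(range(150,340,5)),.008),('park base',(490,187),36,52,-1,list(range(100,300,5)),.006)]:
    p=star(c,r0,r1,s,a);P=np.array([onz(d,q,z) for q in p]);print(n,len(p),*circ(P))
for q in [(222,205),(301,262)]: print('pillar',onz(d,q,.113).round(4))
cv2.imwrite('pics/c2.png',cv2.resize(d['color'][150:280,200:330],None,fx=4.6,fy=4.6,interpolation=2)[:,:,::-1])
```

```text
ring in 36 [ 0.6093 -0.0608  0.0203] 0.0003
ring out 22 [ 0.6081 -0.0605  0.0314] 0.0001
ring outall 60 [ 0.6076 -0.0605  0.0318] 0.0012
base 38 [ 0.6097 -0.0606  0.058 ] 0.0003
park base 40 [0.5163 0.1846 0.0488] 0.0003
pillar [ 0.589  -0.1008  0.113 ]
pillar [ 0.6223 -0.0181  0.113 ]
```

View pics/c2.png

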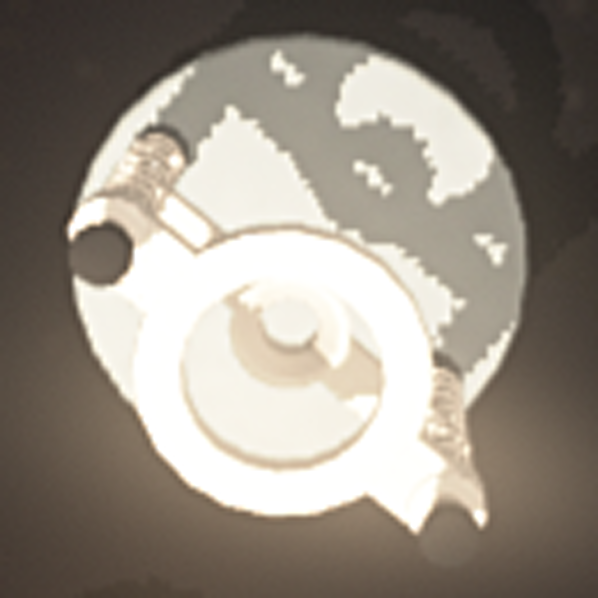

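The fitted radii match the given sizes (21, 31 and 58 mm), so the press axis is at (0.609,-0.061). The parking stand is at (0.516,0.185). I'll move near the flask for one close look.

>>> servo_tool --deltas '[[[0.001, 0.035, 0], 0], [[0.001, 0.035, 0], 0], [[0.001, 0.035, 0], 0], [[0.001, 0.035, 0], 0], [[0.001, 0.035, 0], 0], [[0, 0.035, 0], 0], [[0, 0.035, 0], 0], [[0, 0, 0], 0]]'

```text
time: 2.87
ee_pos: [0.49, 0.1816, 0.2832]
ee_rot: [-0.139, 0.99, 0.001, 0.0]
wrist_force: [-0.6, -2.0, 0.0]
opening: 0.0854
```

>>> servo_tool --deltas '[[[0, 0, 0], 0], [[0, 0, 0], 0]]'

```text
time: 3.03
ee_pos: [0.4915, 0.1775, 0.2837]
ee_rot: [-0.137, 0.991, 0.0, 0.0]
wrist_force: [0.9, -0.4, 0.7]
opening: 0.0851
```

Run:
```python
from h import *
d=wrist('w3.png')
for z in (.006,.0715,.168): print(z,proj(d,(.5163,.1846,z)).round(1))
```

```text
3.0333 [0.4915 0.1775 0.2837] [-1.370e-01  9.906e-01  1.000e-04  3.000e-04] [ 0.9  -0.42  0.71] 0.08508954807393354
0.006 [278.4 190.9]
0.0715 [278.3 205.7]
0.168 [278.1 239.7]
```

View pics/w3.png

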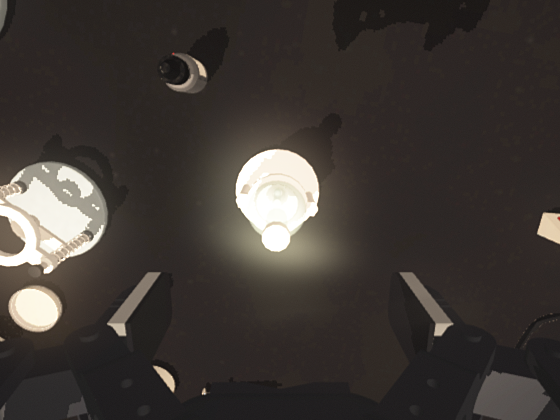

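The stopper is at about (276,237), where (278,240) was predicted, so the flask stands upright and the position holds. I'll fit the stopper and the base once.

Run:
```python
from h import *
d=dict(np.load('pics/w3.npz'));g=cv2.cvtColor(d['color'],cv2.COLOR_RGB2GRAY)
print(g[237,258:296:2],g[222:254:2,276])
m=cv2.inRange(g,150,255);k=max(cv2.findContours(m,0,1)[0],key=cv2.contourArea)
# base: upper half of outline
p=k[:,0];P=np.array([onz(d,q,.006) for q in p if q[1]<200]);from scipy.optimize import least_squares as ls
f=lambda P:ls(lambda q:np.hypot(P[:,0]-q[0],P[:,1]-q[1])-q[2],[*P[:,:2].mean(0),.03],loss='soft_l1',f_scale=.001).x.round(4)
print('base',f(P))
P=np.array([onz(d,q,.168) for q in p if q[1]>239]);print('stopper',f(P),len(P))
```

```text
[150 142 255 255 255 255 255 255 255 255 255 255 255 255 255 255 183 148
 148] [210 222 255 255 255 255 255 255 255 255 255 255 255 255 255 148]
base [ 0.6194 -0.064   0.0639]
stopper [ 0.5242 -0.0011  0.0625] 153
```

Run:
```python
from h import *
from scipy.optimize import least_squares as ls
d=dict(np.load('pics/w3.npz'));g=cv2.cvtColor(d['color'],cv2.COLOR_RGB2GRAY)
f=lambda P:ls(lambda q:np.hypot(P[:,0]-q[0],P[:,1]-q[1])-q[2],[*P[:,:2].mean(0),.03],loss='soft_l1',f_scale=.001).x.round(4)
def spoke(c,r0,r1,an,z):
    o=[]
    for t in np.radians(an):
        r=np.arange(r0,r1,.25);l=cv2.remap(g,(c[0]+r*np.cos(t)).astype(np.float32)[None],(c[1]+r*np.sin(t)).astype(np.float32)[None],1)[0].astype(float)
        i=np.gradient(l).argmin();o.append(onz(d,(c[0]+r[i]*np.cos(t),c[1]+r[i]*np.sin(t)),z))
    return f(np.array(o))
print('stopper',spoke((276,238),8,20,range(-10,190,6),.168))
print('base',spoke((278,191),34,50,range(180,361,6),.006))
s=robot.read_state();print(s['ee_pos'])
```

```text
stopper [0.5156 0.1824 0.0105]
base [0.5163 0.1826 0.0484]
[0.49166399 0.17724819 0.28374714]
```

>>> servo_tool --deltas '[[[-0.0124, -0.0008, 0.0], 0], [[-0.0124, -0.0008, 0], 0], [[0, 0, 0.03], 0], [[0, 0, 0.03], 0], [[0, 0, 0.03], 0], [[0, 0, 0], 0], [[0, 0, 0], 0]]'

```text
time: 3.67
ee_pos: [0.5156, 0.182, 0.1927]
ee_rot: [-0.136, 0.991, -0.001, -0.001]
wrist_force: [-0.9, -0.6, 1.8]
opening: 0.0855
```

>>> servo_tool --deltas '[[[0, 0, 0.025], 0], [[0, 0, 0.025], 0], [[0, 0, 0.015], 0], [[0, 0, 0.01], 0], [[0, 0, 0], 0], [[0, 0, 0], 0], [[0, 0, 0], 0]]'

```text
time: 4.25
ee_pos: [0.5168, 0.1842, 0.1209]
ee_rot: [-0.137, 0.991, 0.0, 0.002]
wrist_force: [-0.5, -0.5, 0.6]
opening: 0.0857
```

Run:
```python
from h import *
d=wrist('w4.png')
```

```text
4.25 [0.5168 0.1842 0.1209] [-1.374e-01  9.905e-01  5.000e-04  1.600e-03] [-0.51 -0.48  0.64] 0.08569489042593154
```

View pics/w4.png

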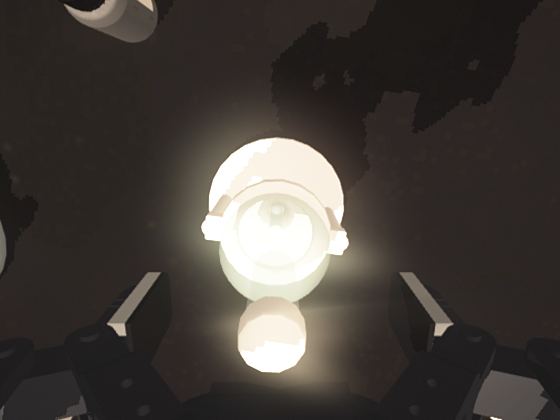

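The neck is between the pads. The stopper at (272,335) sits about 2 mm to the left of the jaw centre line at column 280, so I'll shift slightly and close.

>>> servo_tool --deltas '[[[0, -0.002, 0], 0], [[0, 0, 0], 0]]'

```text
time: 4.47
ee_pos: [0.5166, 0.182, 0.1194]
ee_rot: [-0.137, 0.991, 0.0, 0.001]
wrist_force: [0.2, 0.3, -0.5]
opening: 0.0852
```

>>> servo_tool --deltas '[[[0, 0, 0], 0], [[0, 0, 0], 0], [[0, 0, 0], 0], [[0, 0, 0], 0], [[0, 0, 0], 0], [[0, 0, 0], 0], [[0, 0, 0], 0], [[0, 0, 0], 0]]' --claw 0 --squeeze 60

```text
time: 5.13
ee_pos: [0.5162, 0.1818, 0.1184]
ee_rot: [-0.137, 0.991, -0.0, 0.0]
wrist_force: [-0.6, -1.1, -0.5]
opening: 0.0176
```

>>> servo_tool --deltas '[[[0, 0, 0], 0], [[0, 0, 0], 0], [[0, 0, 0], 0], [[0, 0, 0], 0]]'

```text
time: 5.47
ee_pos: [0.5162, 0.1818, 0.1184]
ee_rot: [-0.137, 0.991, -0.0, 0.0]
wrist_force: [-0.3, -1.1, 0.8]
opening: 0.0175
```

The neck is gripped (opening 17.5 mm). I'll lift straight up, then carry it over.

>>> servo_tool --deltas '[[[0, 0, -0.01], 0], [[0, 0, -0.02], 0], [[0, 0, -0.02], 0], [[0, 0, -0.025], 0], [[0, 0, -0.025], 0], [[0, 0, -0.02], 0], [[0, 0, -0.01], 0], [[0, 0, 0], 0]]'

```text
time: 6.13
ee_pos: [0.5169, 0.1825, 0.2513]
ee_rot: [-0.138, 0.99, 0.001, 0.002]
wrist_force: [-0.1, -0.2, -1.1]
opening: 0.0181
```

>>> servo_tool --deltas '[[[-0.001, -0.012, 0], 0], [[-0.002, -0.024, 0], 0], [[-0.003, -0.03, 0], 0], [[-0.003, -0.032, 0], 0], [[-0.003, -0.032, 0], 0], [[-0.003, -0.032, 0], 0], [[-0.003, -0.032, 0], 0], [[-0.003, -0.03, 0], 0]]'

```text
time: 6.8
ee_pos: [0.5971, -0.03, 0.246]
ee_rot: [-0.137, 0.991, 0.0, -0.002]
wrist_force: [0.1, 1.4, -0.1]
opening: 0.0179
```

>>> servo_tool --deltas '[[[-0.002, -0.022, 0], 0], [[-0.0005, -0.0126, 0], 0], [[0, 0, 0], 0], [[0, 0, 0], 0], [[0, 0, 0], 0], [[0, 0, 0], 0], [[0, 0, 0], 0], [[0, 0, 0], 0]]'

```text
time: 7.47
ee_pos: [0.6091, -0.0596, 0.2485]
ee_rot: [-0.138, 0.99, 0.0, 0.0]
wrist_force: [0.7, 0.3, -1.0]
opening: 0.0177
```

Run:
```python
from h import *
d=wrist('w5.png')
p=(.6092,-.0607)
s=robot.read_state();e=s['ee_pos']
print('ring',proj(d,(*p,.098)).round(1),'eye',proj(d,(*p,.068)).round(1),'tip',proj(d,(e[0],e[1],e[2]-.1064)).round(1),'bulb',proj(d,(e[0],e[1],e[2]-.0284)).round(1))
b=save('scene','s5.png')
for n,z in [('tip',-.1064),('bulb',-.0284),('stop',.0496)]: print(n,proj(b,(e[0],e[1],e[2]+z)).round(1))
print('axis',proj(b,(*p,.098)).round(1),proj(b,(*p,.008)).round(1))
A=cv2.resize(d['color'][150:400,170:390],(528,600));u,v=proj(b,(*p,.12)).astype(int);B=cv2.resize(b['color'][v-70:v+50,u-27:u+27],(270,600))
cv2.imwrite('pics/c5.png',np.hstack([A,B])[:,:,::-1]);print(u,v)
```

```text
7.4667 [ 0.6091 -0.0596  0.2485] [-1.381e-01  9.904e-01  1.000e-04  2.000e-04] [ 0.72  0.27 -1.  ] 0.017720930463289777
ring [276.8 195. ] eye [277.  187.1] tip [277.7 210. ] bulb [277.2 252.8]
tip [278.7 165.6]
bulb [278.4 133.8]
stop [278.  99.]
axis [279.1 182.2] [279.5 214.1]
279 173
```

View pics/c5.png

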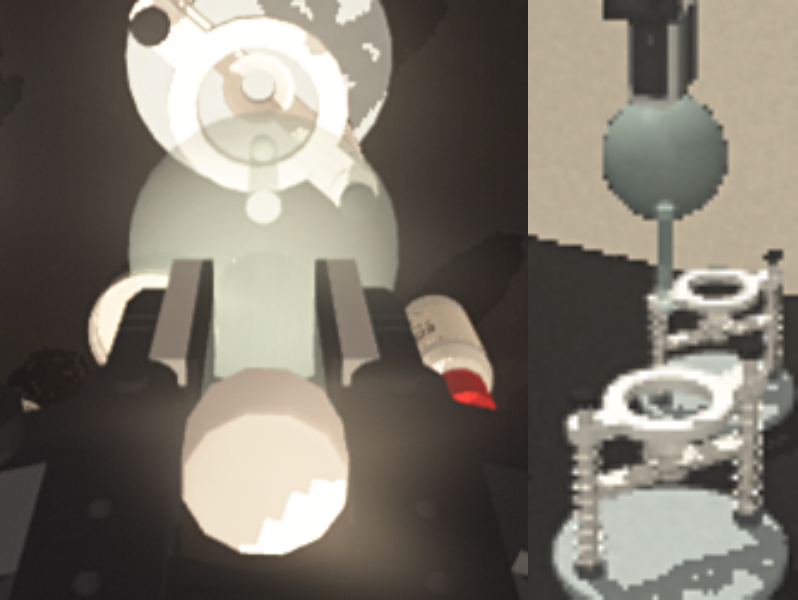

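The stem tip shows at about (279,212) and the ring centre at (278,195) in the full wrist picture. Both are within 1–2 px of prediction, so the flask is upright and aligned to about 1 mm. I'll lower it now.

>>> servo_tool --deltas '[[[0, -0.001, 0.01], 0], [[0, 0, 0.015], 0], [[0, 0, 0.015], 0], [[0, 0, 0.01], 0], [[0, 0, 0.005], 0], [[0, 0, 0], 0], [[0, 0, 0], 0], [[0, 0, 0], 0]]'

```text
time: 8.23
ee_pos: [0.6099, -0.0615, 0.1944]
ee_rot: [-0.137, 0.991, -0.0, 0.001]
wrist_force: [0.1, 0.0, -0.4]
opening: 0.0177
```

>>> servo_tool --deltas '[[[0, 0, 0.006], 0], [[0, 0, 0.006], 0], [[0, 0, 0.006], 0], [[0, 0, 0.006], 0], [[0, 0, 0.006], 0], [[0, 0, 0], 0], [[0, 0, 0], 0], [[0, 0, 0], 0]]'

```text
time: 8.9
ee_pos: [0.6096, -0.0615, 0.1635]
ee_rot: [-0.137, 0.991, -0.0, 0.0]
wrist_force: [-0.8, 0.7, -0.0]
opening: 0.0179
```

The tip is inside the eyelet with no side force. Continuing.

>>> servo_tool --deltas '[[[0, 0.0005, 0.005], 0], [[0, 0, 0.005], 0], [[0, 0, 0.004], 0], [[0, 0, 0], 0], [[0, 0, 0], 0], [[0, 0, 0], 0]]'

```text
time: 9.4
ee_pos: [0.6094, -0.061, 0.1494]
ee_rot: [-0.137, 0.991, -0.0, 0.0]
wrist_force: [0.4, 0.1, 0.2]
opening: 0.0176
```

>>> servo_tool --deltas '[[[0, 0, 0.003], 0], [[0, 0, 0.003], 0], [[0, 0, 0.003], 0], [[0, 0, 0.003], 0], [[0, 0, 0.0025], 0], [[0, 0, 0], 0], [[0, 0, 0], 0], [[0, 0, 0], 0]]'

```text
time: 10.07
ee_pos: [0.6098, -0.0613, 0.1365]
ee_rot: [-0.138, 0.991, -0.0, 0.001]
wrist_force: [-2.3, 0.1, 7.1]
opening: 0.0177
```

Run:
```python
from h import *
p=(.6092,-.0607)
d=wrist('w6.png');b=save('scene','s6.png')
fs=[];[(fs.append(robot.read_state()['wrist_force'])) for _ in range(1)];print(fs)
u,v=proj(b,(*p,.11)).astype(int)
A=cv2.resize(d['color'][120:400,160:400],(500,583));B=cv2.resize(b['color'][v-60:v+50,u-28:u+28],(297,583))
cv2.imwrite('pics/c6.png',np.hstack([A,B])[:,:,::-1])
print('ring', proj(d,(*p,.088)).round(1),'scene origin',u-28,v-60,'ring scene',proj(b,(*p,.098)),proj(b,(*p,.088)))
```

```text
10.0667 [ 0.6098 -0.0613  0.1365] [-1.375e-01  9.905e-01 -4.000e-04  1.000e-03] [-2.27  0.1   7.12] 0.017663548022334642
[array([-1.12936336, -0.37223763,  6.17722388])]
ring [279. 238.] scene origin 251 117 ring scene [279.11738177 182.20462784] [279.15723986 185.90398512]
```

View pics/c6.png

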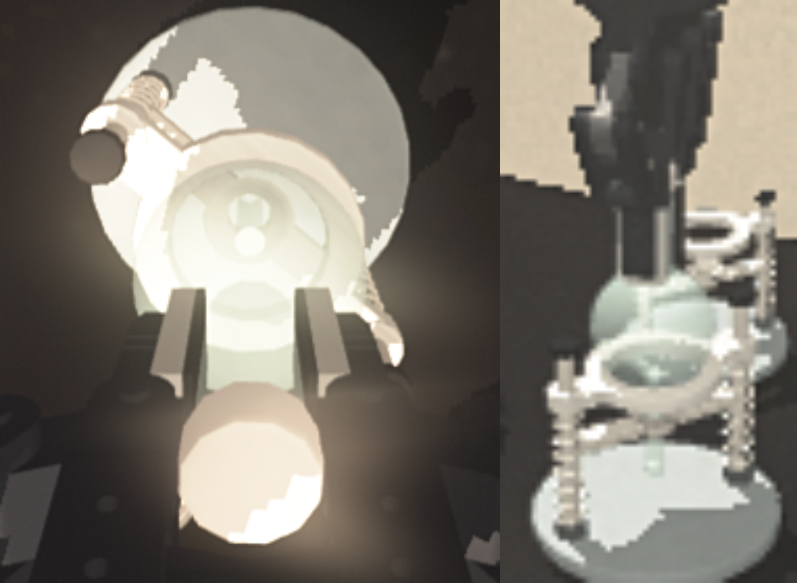

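The stem is through the eyelet and visible below it. The bulb sits in the ring, which is about 8 mm down at 6–7 N. I'll press 2 mm more and ease x slightly.

>>> servo_tool --deltas '[[[0.0005, 0, 0.001], 0], [[0, 0, 0.001], 0], [[0, 0, 0], 0], [[0, 0, 0], 0], [[0, 0, 0], 0], [[0, 0, 0], 0]]'

```text
time: 10.67
ee_pos: [0.6097, -0.0614, 0.1349]
ee_rot: [-0.138, 0.99, -0.0, 0.002]
wrist_force: [-1.8, -0.3, 8.4]
opening: 0.0176
```

>>> servo_tool --deltas '[[[0, 0, 0], 0], [[0, 0, 0], 0], [[0, 0, 0], 0], [[0, 0, 0], 0], [[0, 0, 0], 0], [[0, 0, 0], 0]]'

```text
time: 11.17
ee_pos: [0.6096, -0.0614, 0.1349]
ee_rot: [-0.138, 0.99, -0.001, 0.002]
wrist_force: [-1.1, -1.3, 7.7]
opening: 0.0175
```

Run:
```python
from h import *
d=wrist('w7.png');b=save('scene','s7.png');a=np.load('pics/s1.npz')['color']
s=robot.read_state();print(s['wrist_force'],s['ee_pos'])
# ring shift in scene: match ring's left arm patch (front of stand) start vs now
p=(.6092,-.0607)
u,v=proj(b,(p[0]+.0,p[1]+.0,.09)).astype(int)
A=cv2.resize(a[v-30:v+30,u-28:u+28],(390,418),interpolation=2);B=cv2.resize(b['color'][v-30:v+30,u-28:u+28],(390,418),interpolation=2)
cv2.imwrite('pics/c7.png',np.hstack([A,B])[:,:,::-1])
```

```text
11.1667 [ 0.6096 -0.0614  0.1349] [-1.376e-01  9.905e-01 -5.000e-04  1.500e-03] [-1.06 -1.27  7.69] 0.017537664876046626
[-0.98472682 -0.80675854  8.35270806] [ 0.60965008 -0.06138054  0.13490639]
```

View pics/c7.png

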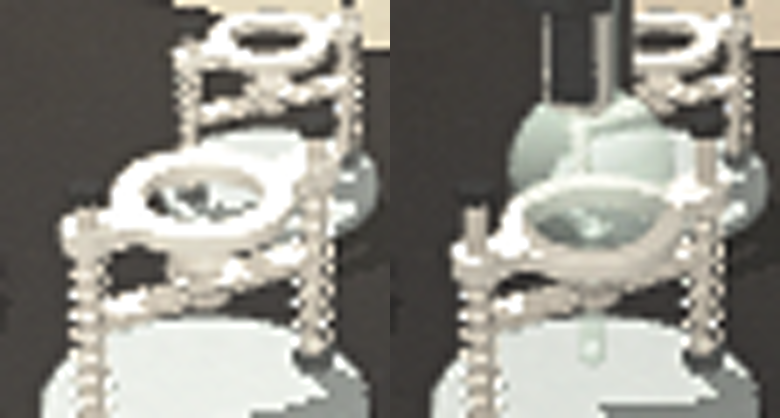

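The before-and-after comparison shows the ring about 28 px lower in the enlarged crop, where 10 mm is about 26 px. The stem hangs below the eyelet and the force is steady near 8 N. Handing in.

```bash
python3 -c "
from plant import robot
robot.finish_job();s=robot.read_state();print(s['time'],s['ee_pos'],s['wrist_force'],s['opening'])"
```

```text
the job is handed in; nothing more can be done
the job is handed in; nothing more can be done
```

The flask is in the 116 mm press stand, pressed down and still gripped, and the job is handed in; the hand-in gave no verdict. I found both stands by camera, gripped the neck at 60 N, carried the flask upright with the stem clear of everything, and lowered the stem through the eyelet. Then I pressed the sprung ring.

**Last checks, just before hand-in at about 11 s:**
- **Ring travel:** about 10 mm down. The tool's height put the bulb centre near 106.5 mm, and the ring's drop in the scene picture agreed.
- **Push:** steady at 7.7–8.4 N, a little under the roughly 9 N stated for 10 mm, with about 1 N of side force left over.
- **Position:** the tool was within 1 mm of the stand's axis and vertical, with the stem visible below the eyelet.
- **Grip:** opening 17.5 mm, against a neck listed as 19 mm across; it held without slipping.

My first rough position for the stand, fitted to the scene view's base outline, was about 3 cm out. I did not use it: the wrist-camera fits matched the sizes given and agreed with each other to 1–2 mm. The arm did not touch the bottles or the dish as far as I could see, but I did not measure their positions again at the end.

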